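Stamp a form against the stamping square

ROBOT

A 6-joint arm with a two-finger parallel gripper is mounted at the origin on a cart in front of the work surface, level with it; the furniture and walls round the work are solid. World frame = base frame: x ahead of the robot, y to its left, z up, the work surface at z = 0. Lengths are in m, angles in rad, forces in N, time in s.
With the tool pointing down it reaches from about 0.35 to 0.8 m from the base axis. Payload 7.3 kg.
Tool frame: the origin (TCP) lies at the very end of the fingers, on their centre line; the grasp point (between the pads) lies 19 mm behind it (bot.hold_point_z is the distance from the TCP to the grasp point, in m); z points along the fingers, y is the line along which they close (so a half turn about z gives the same grasp; the last joint's range is limited). The gripper opens to 85 mm and grips with 20 to 120 N. Pads are 22 mm wide; open, the fingers measure 114 mm over their backs; the gripper's body (76 mm by 85 mm) begins 54 mm behind the grasp point. The pads swing forward as they close: fully open they stand 13 mm farther back than shut.
Start: joints at [1.162, 0.342, 1.524, -0, 1.275, -0.146], TCP at [0.136, 0.507, 0.231] pointing down, gripper open.
Joint ranges: [-2.53, 2.53], [-0.77, 2.02], [0.04, 2.7], [-1, 4.14], [0.28, 2.66], [-3.11, 3.11]. Speed limits (rad/s): [2.57, 2.57, 3.14, 3.14, 3.14, 3.14].

INTERFACE

Orientations are given as a rotation vector (axis times angle).
In Python, from plant import bot gives the robot as it stands.
- The arm moves only by the tool carry_out, never from a script. Its argument "deltas" is a list of rows, each an object with "translation": the shift along the tool's x, y, z in mm, a list of three; "angular": the turn, a rotation vector about the tool's x, y, z in degrees, a list of three; "hand": the finger opening in mm, from 0 to 85.4. In form: [{"translation": [tx, ty, tz], "angular": [ax, ay, az], "hand": hand}, ...]. A call has 1 to 12 rows; each row shifts and turns the commanded pose from where the row before left it, along the tool's axes as they then stand; what a row does not reach is not made up. A row lasts 1/8 s, in which the tool goes at most 62.5 mm and 10.7 degrees, less where a joint would pass 70% of its speed; a pose out of reach is approached as far as the arm can. A call with a gripper value outside its range is refused whole. The fingers move at their own pace and stop on an object; "newtons" is the grip in N (left out, the last holds). Time passes only in rows, so rows that do not move let the fingers close. It gives the time, the measured TCP pose, the force, the opening and the grip force at its end, in the units of the state.
- bot.read_state(): the state, without advancing time (a new reading comes with each control period).
- bot.grab_frame(name): name is "side" or "top"; returns the picture (400x640x3 uint8, red, green, blue); there is no depth.
- bot.get_calibration(name): a dict with "intrinsics" (3x3 intrinsics, pixels), "world_to_cam" (4x4, takes a point from world to camera coordinates). Camera axes: x right, y down, z forward; pixel columns grow to the right and rows downward; lengths in m; the calibration is good to about 2 mm. A picture is of the moment at which its call begins. get_calibration takes no time and is no camera call.
- bot.close_job(): hands the job in; it is judged then, once.
The state is a dict: "time_s": time; "qpos": joint angles; "joint_vel": joint speeds; "effort": joint torques, N m; "ee_pos": TCP position; "ee_rot": TCP orientation; "wrist_force": force on the tool from outside, world axes, zero at the start; "ft_torque": the same for the moment, N m; "gripper_width": finger opening in m; "finger_force": force on a finger pad.
Only numpy, scipy, OpenCV 4.12 (cv2) and the standard library are available. Lean on these libraries where they do the work, as an engineer would, in place of code of your own. Each camera call takes 0.05 s, during which the arm holds its last target. There are 200 camera calls.

TASK

Ink the rubber stamp with a light press on the middle of the open ink pad, then bring it over the form into the inside corner of the metal square, its long side along the long arm, until it touches both arms while still clear of the paper. From there press it straight down onto the form, without dragging the inked stamp over the paper, and finish while still holding it there: lightly pressed to the paper and to both arms at once. Be gentle all along, never pushing the stamp against anything with more than 25 N, and leave the other things on the desk where they lie.

Things in the scene. Friction and masses are not known exactly. Their poses are not given: they have to be found in the camera images.
- stamp: loose rubber stamp of brown wood, about 0.06 kg, standing upright on the desk mat (mat 3 mm thick): a rectangular foot 26 mm (its x) by 62 mm (its y) and 19.5 mm high, with a round handle about 24 mm across standing on its middle from 20 to 77 mm up. Origin: underside, below the handle's axis; the foot reaches from x = -12.5 to +13.5 mm and y = -31 to +31 mm; z up
- ink_pad: open ink pad on the desk mat, does not move: a bare metal tray 76 mm (x) by 112 mm (y), 11 mm high, holding the dark cushion, its lid (9 mm high) folded out flat on the side of +x, reaching to x = +119 mm. Origin: underside of the tray, at its middle; z up
- felt: the inking cushion in the tray, 68 mm (x) by 104 mm (y), its top 14 mm above the tray's underside. It is springy: it gives 1 mm for every 4 N, at most 2.5 mm. Origin: underside of the cushion at its middle, 11 mm below its top
- jig: stamping jig, does not move: a grey board 170 mm (x) by 230 mm (y), 6 mm thick, lying on the desk, with the form and the L-shaped metal square on it. Friction between stamp and metal is about 0.6, so a stamp leaning on the arms needs a little more push to go down. Origin: underside of the board at its middle; the long arm lies on the side of +x, the short arm on the side of +y; z up
- long_arm: long arm of the square, an aluminium bar 18 mm wide (x), 216 mm long (y), 20 mm high, standing on the board; its top is 15 mm above the form. The stop face is its side at x = -9 mm, looking to -x. Origin: underside, at the middle. Axes as the jig
- short_arm: short arm of the square, an aluminium bar 118 mm long (x), 18 mm wide (y), 20 mm high, standing on the board; its top is 15 mm above the form. The stop face is its side at y = -9 mm, looking to -y. Origin: underside, at the middle. Axes as the jig
- form: the printed paper form on a soft mat of its own size, 136 mm (x) by 198 mm (y), filling the inside of the square; its top is 11 mm above the desk. Mat and form are springy: they give 1 mm for every 4 N, at most 3 mm. Origin: in the jig's middle, 5 mm below the form's top. Axes as the jig
- corner (a point): the inside corner of the square: where both stop faces meet, at the height of the form's top, 11 mm above the desk. Axes as the jig: the long arm's face is the plane x = 0, the short arm's face the plane y = 0, the form lies at negative x and y. The seated stamp has its origin at about x = -13.5 mm (-12.5 mm if turned half round), y = -31 mm, z = 0
- stapler: bystander: loose desk stapler, 148x36x52 mm. Origin: underside
- pen: bystander: loose blue pen, 145 mm long, 9 mm thick. Origin: underside
- eraser: bystander: loose eraser in a sleeve, 23x46x13 mm. Origin: underside
- usb_stick: bystander: loose USB stick, 18x52x9 mm. Origin: underside
- sticky_pad: bystander: loose pad of sticky notes, 69x69x18 mm. Origin: underside

How it is judged:
On the way, in this order (a step that is already met when the one before it is completed fails the run):
1. the stamp is pressed on the ink cushion, within 25 mm of its middle, with more than 1.5 N (contact force between stamp and felt above 1.5 N and horizontal distance between stamp and felt below 0.025 m), for 0.2 s.
2. the stamp, clear of the form, touches both arms of the square in its inside corner (contact force between stamp and long_arm above 0.5 N and contact force between stamp and short_arm above 0.5 N and contact force between stamp and form below 0.1 N and x of stamp in the frame of corner between -0.018 and -0.008 m and y of stamp in the frame of corner between -0.036 and -0.026 m), for 0.1 s.
At the end, for the whole second after the job is handed in: the fingers still hold the stamp at rest in the inside corner: pressed on the form with more than 1.5 N and on each arm of the square with more than 0.5 N, within 3 mm of its seat, square to the arms within 0.06 rad and upright within 0.05 rad (contact force between stamp and long_arm above 0.5 N and contact force between stamp and short_arm above 0.5 N and contact force between stamp and form above 1.5 N and contact force between the fingers and stamp above 1 N and x of stamp in the frame of corner between -0.017 and -0.009 m and y of stamp in the frame of corner between -0.034 and -0.028 m and angle between the y axis of stamp and the y axis of jig, either way round below 0.06 rad and angle between stamp's own z axis and vertical below 0.05 rad and linear speed of stamp below 0.01 m/s); the arm keeps its last pose, push and grip.
It fails at once if the inked stamp touches the form more than 4 mm away from either arm (contact force between stamp and form above 0.3 N and (x of stamp in the frame of corner below -0.018 m or y of stamp in the frame of corner below -0.035 m)).
It fails at once if the stamp is pressed on the cushion or the form with more than 25 N (contact force between stamp and felt above 25 N or contact force between stamp and form above 25 N).
It fails at once if the stamp is pressed on an arm of the square with more than 25 N (contact force between stamp and long_arm above 25 N or contact force between stamp and short_arm above 25 N).
It fails at once if a bystander is shifted more than 15 mm (distance of any of stapler, pen, eraser, usb_stick, sticky_pad from where it was at the start of the episode above 0.015 m).
It also fails if it takes over 51 s, if anything falls off the work surface, if the arm or the gripper's body presses on something with over 40 N, if the wrist force passes 120 N, or if a joint passes its speed limit or range.

## Working session

There is one attempt and no reset: what is moved stays moved. The work goes in short steps, Python scripts to look and compute and a tool call to move; the robot and the scene stay as the last step left them, time stands still between calls to the robot, and variables do not carry over. Pictures are saved under pics/ and viewed, at most 10 in all, crops included, and the job is handed in when it is done.

Besides the shell and the picture viewer there is one more tool, called after "Call:" by a JSON object that holds its "name" and its "arguments". carry_out: Moves the arm, as the interface text tells. Its arguments: {"type":"object","properties":{"deltas":{"type":"array"},"newtons":{"type":"number"}},"required":["deltas"]}

```bash
mkdir -p pics; ls; python3 - <<'E'
from plant import bot
import cv2,numpy as np
np.set_printoptions(precision=4,suppress=True)
for n in("top","side"):
    im=bot.grab_frame(n); cv2.imwrite(f"pics/{n}0.png",im[:,:,::-1])
    c=bot.get_calibration(n); print(n,c["intrinsics"],c["world_to_cam"])
print(bot.read_state(),bot.hold_point_z)
E
```

```text
pics
top [[452.7691   0.     325.8601]
 [  0.     452.7691 196.9231]
 [  0.       0.       1.    ]] [[-0.027  -0.9996 -0.0089 -0.0711]
 [-0.9865  0.0281 -0.1615  0.5184]
 [ 0.1616  0.0044 -0.9868  1.6513]
 [ 0.      0.      0.      1.    ]]
side [[441.6394   0.     324.3943]
 [  0.     441.6394 200.3498]
 [  0.       0.       1.    ]] [[ 0.1535 -0.9881 -0.0112 -0.1715]
 [-0.6516 -0.0926 -0.7529  0.3825]
 [ 0.7428  0.1229 -0.6581  1.0005]
 [ 0.      0.      0.      1.    ]]
{'time_s': 0.1, 'qpos': array([ 1.162 ,  0.3426,  1.5249, -0.    ,  1.2754, -0.146 ]), 'joint_vel': array([ 0.0007, -0.0032, -0.0021, -0.0008,  0.0008, -0.0007]), 'effort': array([  0.0026, -43.4449, -24.6494,  -0.0001,   0.0048,   0.    ]), 'ee_pos': array([0.1362, 0.5067, 0.2307]), 'ee_rot': array([-0.4115, -3.1142,  0.0021]), 'wrist_force': array([ 0.9567,  0.0964, -0.5856]), 'ft_torque': array([0.0138, 0.0256, 0.0145]), 'finger_force': 0.0, 'gripper_width': 0.08512154270278793} 0.0187
```

View pics/top0.png

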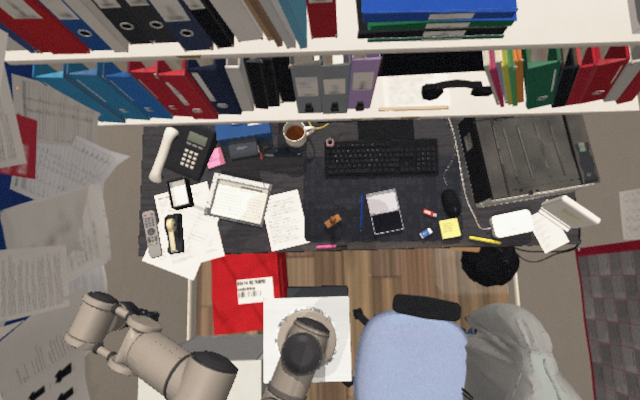

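View pics/side0.png

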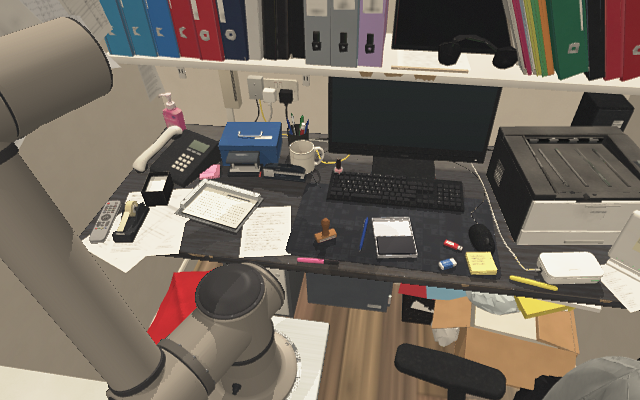

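The top view shows the stamp at (333,221), the ink pad at (384,212) with its dark cushion at the lower end, and the jig at (238,200). In the side view they are at (325,232), (394,238) and (220,205). Next I'll enlarge these areas.

```bash
python3 - <<'E'
import cv2,numpy as np
t=cv2.imread("pics/top0.png");s=cv2.imread("pics/side0.png")
def c(im,x,y,w,h,k): return cv2.resize(im[y:y+h,x:x+w],None,fx=k,fy=k,interpolation=cv2.INTER_CUBIC)
a=c(t,195,165,80,70,5);b=c(t,315,180,100,60,4)
d=c(s,170,175,100,60,4);e=c(s,305,205,120,60,4)
o=np.zeros((600,800,3),np.uint8)
o[:350,:400]=a; o[:240,400:800]=b; o[360:600,:400]=d; o[250:490,400:800]=e[:, :400]
cv2.imwrite("pics/crops.png",o)
E
```

```text
(no output)
```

View pics/crops.png

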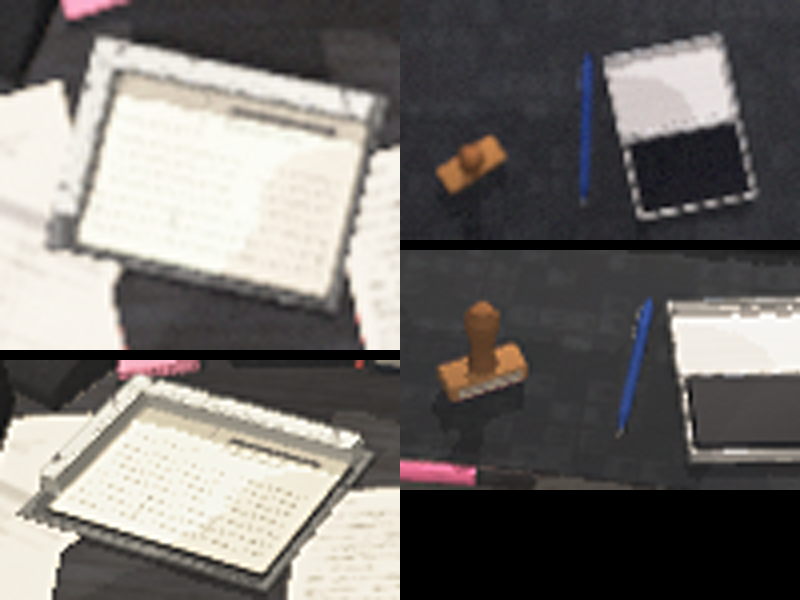

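The crops show the long arm on top from (100,40) to (385,97), and the short arm on the left down to (55,240). The stamp's foot is turned by about 30°, with its handle knob at (471,153). The cushion lies at (632,150) to (750,195). Next I'll fit edges and cast rays.

```bash
cat > h.py <<'E'
import cv2,numpy as np
from scipy.ndimage import map_coordinates
from scipy.spatial.transform import Rotation as R
np.set_printoptions(precision=4,suppress=True)
from plant import bot
CAL={n:bot.get_calibration(n) for n in("top","side")}
def ray(n,uv,z):
    c=CAL[n];M=np.array(c["world_to_cam"]);Rt=M[:3,:3].T;C=-Rt@M[:3,3]
    d=Rt@np.linalg.inv(c["intrinsics"])@np.array([uv[0],uv[1],1.]);return C+d*(z-C[2])/d[2]
def edge(g,p,q,sign,w=2.5):
    """line fit of strongest gradient (sign along left normal) about segment p-q; returns refined ends"""
    p,q=np.array(p,float),np.array(q,float);d=(q-p)/np.linalg.norm(q-p);n=np.array([-d[1],d[0]])
    s=np.arange(-w-.5,w+.51,.1);pts=[]
    for t in np.linspace(.12,.88,40):
        c=p+t*(q-p);xy=c[:,None]+n[:,None]*s
        gr=np.gradient(cv2.GaussianBlur(map_coordinates(g,[xy[1],xy[0]],order=1)[None],(0,0),3)[0])*sign
        i=5+gr[5:-5].argmax();pts.append(c+n*s[i])
    l=cv2.fitLine(np.float32(pts),cv2.DIST_HUBER,0,.01,.01).ravel();d2,o=l[:2],l[2:]
    r=np.abs((np.array(pts)-o)@[-d2[1],d2[0]])
    return [o+d2*((x-o)@d2) for x in(p,q)],np.median(r)
E
python3 - <<'E'
from h import *
T=cv2.imread("pics/top0.png");S=cv2.imread("pics/side0.png")
G={"top":T.mean(2),"side":S.mean(2)}
A=lambda X,Y:(195+X/5-.4,165+Y/5-.4); D=lambda X,Y:(170+X/4-.4,175+(Y-360)/4-.4)
B=lambda X,Y:(315+(X-400)/4-.4,180+Y/4-.4)
# normal (-dy,dx): for rightward segments points down; downward segments points left
for name,n,p,q,s,z in[
 ("long outer","top",A(100,40),A(385,98),1,.026),("long inner","top",A(118,70),A(375,122),-1,.026),
 ("short outer","top",A(98,42),A(50,240),-1,.026),("short inner","top",A(116,75),A(74,240),1,.026),
 ("long outer","side",D(150,378),D(362,432),1,.026),("long inner","side",D(150,394),D(355,447),-1,.026),
 ("short outer","side",D(130,380),D(40,472),-1,.026),("short inner","side",D(150,394),D(50,487),1,.026),
 ("form left?","side",D(140,430),D(55,500),-1,.011),
 ("felt l","top",B(628,143),B(640,207),1,.017),("felt r","top",B(737,125),B(752,190),-1,.017),("felt b","top",B(640,207),B(750,188),1,.017),("felt t","top",B(625,138),B(735,120),-1,.017)]:
    (a,b),r=edge(G[n],p,q,s);a3,b3=ray(n,a,z),ray(n,b,z);d=b3-a3
    k=d[:2]/np.hypot(*d[:2]); nrm=np.array([-k[1],k[0]])
    print(name,n,"px",np.round(a,1),np.round(b,1),"res%.2f"%r,a3[:2],b3[:2],"dir",np.degrees(np.arctan2(d[1],d[0])).round(2),"off",(nrm@a3[:2]).round(4))
for n,im in(("top",T),("side",S)):
    hsv=cv2.cvtColor(im,cv2.COLOR_BGR2HSV);m=cv2.inRange(hsv,(5,90,50),(20,255,255))
    lo=(315,205) if n=="top" else(308,210);z=np.zeros_like(m);z[lo[1]:lo[1]+40,lo[0]:lo[0]+36]=m[lo[1]:lo[1]+40,lo[0]:lo[0]+36]
    c=max(cv2.findContours(z,0,1)[0],key=cv2.contourArea);r=cv2.minAreaRect(c);bx=cv2.boxPoints(r)
    print(n,"stamp",cv2.boundingRect(c),bx.round(1).tolist(),[ray(n,p,.0225)[:2].round(4).tolist() for p in bx],ray(n,r[0],.0225)[:2])
    print("\n".join("".join("#" if v else "." for v in row) for row in z[lo[1]:lo[1]+40:1,lo[0]:lo[0]+36] if row.any()))
print("knob",ray("top",(332.9,218.2),.08))
st=bot.read_state();print(R.from_rotvec(st["ee_rot"]).as_matrix())
E
```

```text
long outer top px [214.7 171.9] [271.6 184.1] res0.14 [0.6276 0.3361] [0.5741 0.1191] dir -103.87 off 0.5288
long inner top px [218.4 177.5] [269.7 188.6] res0.21 [0.6055 0.3217] [0.5568 0.1266] dir -104.03 off 0.5095
short outer top px [213.1 172.8] [205.  212.7] res0.42 [0.6245 0.3424] [0.4718 0.371 ] dir 169.38 off -0.4516
short inner top px [216.8 179.3] [208.2 212.3] res0.13 [0.5985 0.3279] [0.4729 0.3588] dir 166.18 off -0.4614
long outer side px [207.1 179. ] [259.8 193.5] res0.15 [0.6215 0.3215] [0.5729 0.1258] dir -103.95 off 0.5257
long inner side px [207.2 182.8] [258.1 197.1] res0.18 [0.6017 0.3141] [0.5547 0.1265] dir -104.06 off 0.5073
short outer side px [201.6 179.2] [180.4 203.3] res0.25 [0.6178 0.3395] [0.4912 0.362 ] dir 169.96 off -0.442
short inner side px [205.7 181.7] [181.6 205.8] res0.05 [0.6066 0.321 ] [0.4804 0.3536] dir 165.51 off -0.4626
form left? side px [202.6 190.1] [183.4 209.6] res0.05 [0.58  0.325] [0.4794 0.3506] dir 165.69 off -0.4583
felt l top px [371.9 215.3] [375.1 231.3] res0.13 [ 0.4453 -0.2566] [ 0.3848 -0.266 ] dir -171.13 off 0.3222
felt
[... 1740 characters left out ...]
..........#######...............
...............######..###..........
...............############.........
...............############.........
.............###############........
...........#################........
........#####################.......
......#######################.......
......####################.##.......
......##################...##.......
.......#############.......#........
........##########..................
........#######.....................
........####........................
.........###........................
.........###........................
knob [ 0.4311 -0.109   0.08  ]
[[-0.9657  0.2598 -0.0005]
 [ 0.2598  0.9657 -0.0013]
 [ 0.0002 -0.0014 -1.    ]]
```

```bash
cat >> h.py <<'E'
def to(x,y,z,yaw=None):
    """tool-frame translation (mm) to world target and turn about tool z (deg) to point tool y at yaw"""
    s=bot.read_state();M=R.from_rotvec(s["ee_rot"]).as_matrix()
    a=np.degrees(np.arctan2(M[1,1],M[0,1]))
    print("t%.2f"%s["time_s"],"pos",s["ee_pos"],"yaw %.2f"%a,"zaxis",M[:,2],"F",s["wrist_force"],"w %.4f"%s["gripper_width"],"ff %.1f"%s["finger_force"],"q6 %.2f"%s["qpos"][5])
    print("tool mm",(M.T@(np.array([x,y,z])-s["ee_pos"])*1e3).round(1), "" if yaw is None else "turn z %.1f"%((a-yaw+180)%360-180))
E
python3 -c "
from h import *
for v,z in((222,.07),(227,.05)): print(ray('side',(325,v),z),ray('side',(325,v),z+.01))
for uv,z in (((332.9,218.2),.08),): print(ray('top',uv,z))
to(.4305,-.108,.16,-57.8)"
```

```text
[ 0.4271 -0.1098  0.07  ] [ 0.4168 -0.1115  0.08  ]
[ 0.4271 -0.1096  0.05  ] [ 0.4171 -0.1113  0.06  ]
[ 0.4311 -0.109   0.08  ]
t0.10 pos [0.1362 0.5067 0.2307] yaw 74.94 zaxis [-0.0005 -0.0013 -1.    ] F [ 0.9567  0.0964 -0.5856] w 0.0851 ff 0.0 q6 -0.15
tool mm [-443.9 -517.    71.3] turn z 132.7
```

Call:
{"name": "carry_out", "arguments": {"deltas": [{"translation": [0,0,0],"angular": [0,0,10],"hand": 85},{"translation": [0,0,0],"angular": [0,0,10],"hand": 85},{"translation": [0,0,0],"angular": [0,0,10],"hand": 85},{"translation": [0,0,0],"angular": [0,0,10],"hand": 85},{"translation": [0,0,0],"angular": [0,0,10],"hand": 85},{"translation": [0,0,0],"angular": [0,0,10],"hand": 85},{"translation": [0,0,0],"angular": [0,0,10],"hand": 85},{"translation": [0,0,0],"angular": [0,0,10],"hand": 85},{"translation": [0,0,0],"angular": [0,0,10],"hand": 85},{"translation": [0,0,0],"angular": [0,0,10],"hand": 85},{"translation": [0,0,0],"angular": [0,0,10],"hand": 85},{"translation": [0,0,0],"angular": [0,0,10],"hand": 85}], "newtons": 60}}

```text
time_s: 1.6
ee_pos: [0.1363, 0.5068, 0.2309]
ee_rot: [2.906, 1.192, -0.001]
wrist_force: [0.2, 0.0, -0.5]
gripper_width: 0.0847
finger_force: 0.0
```

```bash
python3 -c "
from h import *
to(.4305,-.108,.16,-57.8)"
```

```text
t1.60 pos [0.1363 0.5068 0.2309] yaw -45.39 zaxis [-0.0004 -0.0009 -1.    ] F [ 0.1542  0.033  -0.4702] w 0.0847 ff 0.0 q6 1.95
tool mm [-222.2  644.2   71.3] turn z 12.4
```

Call:
{"name": "carry_out", "arguments": {"deltas": [{"translation": [1,41,0],"angular": [0,0,0],"hand": 85},{"translation": [1,41,0],"angular": [0,0,0],"hand": 85},{"translation": [1,41,0],"angular": [0,0,0],"hand": 85},{"translation": [1,41,0],"angular": [0,0,0],"hand": 85},{"translation": [1,41,0],"angular": [0,0,0],"hand": 85},{"translation": [1,41,0],"angular": [0,0,0],"hand": 85},{"translation": [1,41,0],"angular": [0,0,0],"hand": 85},{"translation": [1,41,0],"angular": [0,0,0],"hand": 85},{"translation": [0,40,0],"angular": [0,0,0],"hand": 85}]}}

```text
time_s: 2.72
ee_pos: [0.4027, 0.251, 0.2311]
ee_rot: [-2.903, -1.201, 0.001]
wrist_force: [0.8, -0.4, 0.2]
gripper_width: 0.0851
finger_force: 0.0
```

Call:
{"name": "carry_out", "arguments": {"deltas": [{"translation": [-25,30,0],"angular": [0,0,0],"hand": 85},{"translation": [-25,30,0],"angular": [0,0,0],"hand": 85},{"translation": [-25,30,0],"angular": [0,0,0],"hand": 85},{"translation": [-25,30,0],"angular": [0,0,0],"hand": 85},{"translation": [-25,30,0],"angular": [0,0,0],"hand": 85},{"translation": [-25,30,0],"angular": [0,0,0],"hand": 85},{"translation": [-25,30,0],"angular": [0,0,0],"hand": 85},{"translation": [-25,30,0],"angular": [0,0,0],"hand": 85},{"translation": [-30,36,0],"angular": [0,0,0],"hand": 85},{"translation": [0,0,35],"angular": [0,0,6],"hand": 85},{"translation": [0,0,36],"angular": [0,0,6],"hand": 85},{"translation": [0,0,0],"angular": [0,0,0],"hand": 85}]}}

```text
time_s: 4.22
ee_pos: [0.4324, -0.1051, 0.1583]
ee_rot: [-3.009, -0.89, 0.007]
wrist_force: [0.6, 0.3, -0.1]
gripper_width: 0.085
finger_force: 0.0
```

```bash
python3 -c "
from h import *
to(.430,-.109,.027,-57.8)
t=bot.grab_frame('top');s=bot.grab_frame('side')
f=lambda im,x,y:cv2.resize(im[y:y+100,x:x+130,::-1],None,fx=3,fy=3,interpolation=2)
cv2.imwrite('pics/a1.png',np.hstack([f(t,270,150),f(s,260,150)]))"
```

```text
t4.22 pos [ 0.4324 -0.1051  0.1583] yaw -57.03 zaxis [-0.0056  0.0025 -1.    ] F [ 0.6498  0.2701 -0.063 ] w 0.0850 ff 0.0 q6 0.58
tool mm [ -3.7   2.7 131.3] turn z 0.8
```

View pics/a1.png

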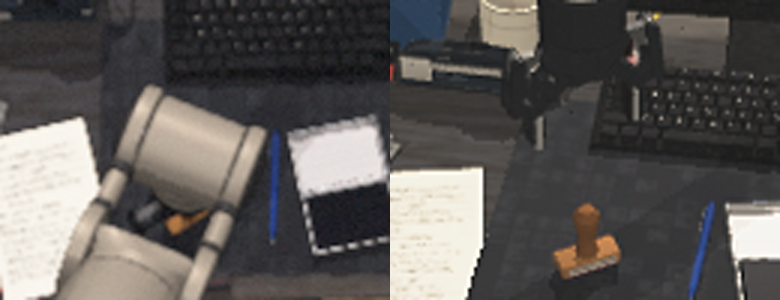

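The top view shows the gripper hiding the stamp's left part. In the side view the fingertips at (540,145) and (637,115) straddle the handle axis at x≈588. I'll descend now.

Call:
{"name": "carry_out", "arguments": {"deltas": [{"translation": [-3.5,2.5,15],"angular": [0,0,0.8],"hand": 85},{"translation": [0,0,35],"angular": [0,0,0],"hand": 85},{"translation": [0,0,35],"angular": [0,0,0],"hand": 85},{"translation": [0,0,30],"angular": [0,0,0],"hand": 85},{"translation": [0,0,15],"angular": [0,0,0],"hand": 85},{"translation": [0,0,0],"angular": [0,0,0],"hand": 85},{"translation": [0,0,0],"angular": [0,0,0],"hand": 85}]}}

```text
time_s: 5.2
ee_pos: [0.4338, -0.11, 0.0316]
ee_rot: [3.017, 0.871, 0.003]
wrist_force: [0.0, 0.7, 0.1]
gripper_width: 0.0848
finger_force: 0.0
```

```bash
python3 -c "
from h import *
to(.430,-.109,.027,-57.8)
t=bot.grab_frame('top');s=bot.grab_frame('side')
f=lambda im,x,y:cv2.resize(im[y:y+66,x:x+66,::-1],None,fx=6,fy=6,interpolation=2)
cv2.imwrite('pics/a2.png',np.hstack([f(t,300,180),f(s,290,185)]))"
```

```text
t5.20 pos [ 0.4338 -0.11    0.0316] yaw -57.80 zaxis [ 0.0025 -0.001  -1.    ] F [0.0008 0.7459 0.1366] w 0.0848 ff 0.0 q6 0.59
tool mm [-2.7 -2.9  4.6] turn z -0.0
```

View pics/a2.png

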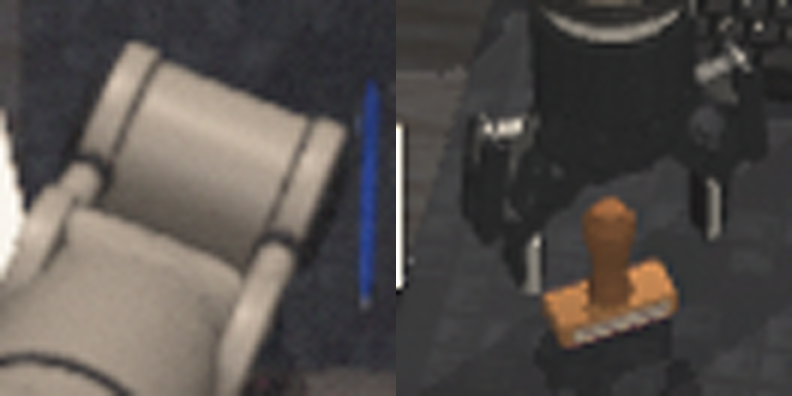

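In the side view the fingertips at (534,290) and (713,238) lie on a line through the handle. Their midpoint is about 15 crop pixels to the right of the handle axis at x≈608, so I'll shift along the closing line, lower and grip.

Call:
{"name": "carry_out", "arguments": {"deltas": [{"translation": [-1,-5,4.5],"angular": [0,0,0],"hand": 85},{"translation": [0,0,0],"angular": [0,0,0],"hand": 50},{"translation": [0,0,0],"angular": [0,0,0],"hand": 30},{"translation": [0,0,0],"angular": [0,0,0],"hand": 10},{"translation": [0,0,0],"angular": [0,0,0],"hand": 10},{"translation": [0,0,0],"angular": [0,0,0],"hand": 10},{"translation": [0,0,0],"angular": [0,0,0],"hand": 10},{"translation": [0,0,0],"angular": [0,0,0],"hand": 10}], "newtons": 80}}

```text
time_s: 6.3
ee_pos: [0.4293, -0.1061, 0.0259]
ee_rot: [3.018, 0.87, 0.001]
wrist_force: [0.5, -0.7, 1.3]
gripper_width: 0.0225
finger_force: 78.0
```

```bash
python3 -c "
from h import *
to(.4206,-.3112,.1,-57.8)"
```

```text
t6.30 pos [ 0.4293 -0.1061  0.0259] yaw -57.86 zaxis [ 0.0006 -0.0002 -1.    ] F [ 0.464  -0.7173  1.2939] w 0.0225 ff 78.0 q6 0.59
tool mm [-116.5  169.   -74.1] turn z -0.1
```

Call:
{"name": "carry_out", "arguments": {"deltas": [{"translation": [0,0,-25],"angular": [0,0,0],"hand": 10},{"translation": [0,0,-49],"angular": [0,0,0],"hand": 10},{"translation": [-20,28,0],"angular": [0,0,0],"hand": 10},{"translation": [-20,29,0],"angular": [0,0,0],"hand": 10},{"translation": [-20,29,0],"angular": [0,0,0],"hand": 10},{"translation": [-20,29,0],"angular": [0,0,0],"hand": 10},{"translation": [-20,29,0],"angular": [0,0,0],"hand": 10},{"translation": [-16,25,0],"angular": [0,0,0],"hand": 10},{"translation": [0,0,40],"angular": [0,0,0],"hand": 10},{"translation": [0,0,15],"angular": [0,0,0],"hand": 10},{"translation": [0,0,0],"angular": [0,0,0],"hand": 10},{"translation": [0,0,0],"angular": [0,0,0],"hand": 10}]}}

```text
time_s: 7.8
ee_pos: [0.4213, -0.3108, 0.0456]
ee_rot: [3.018, 0.87, 0.001]
wrist_force: [-0.0, -0.7, -0.5]
gripper_width: 0.0225
finger_force: 78.3
```

```bash
python3 -c "
from h import *
to(.4206,-.3112,.0399,-57.8)
s=bot.grab_frame('side')
cv2.imwrite('pics/a3.png',cv2.resize(s[180:280,330:480,::-1],None,fx=4,fy=4,interpolation=2))"
```

```text
t7.80 pos [ 0.4213 -0.3108  0.0456] yaw -57.82 zaxis [ 0.0009 -0.0007 -1.    ] F [-0.0084 -0.7147 -0.5431] w 0.0225 ff 78.3 q6 0.23
tool mm [-0.8 -0.1  5.7] turn z -0.0
```

View pics/a3.png

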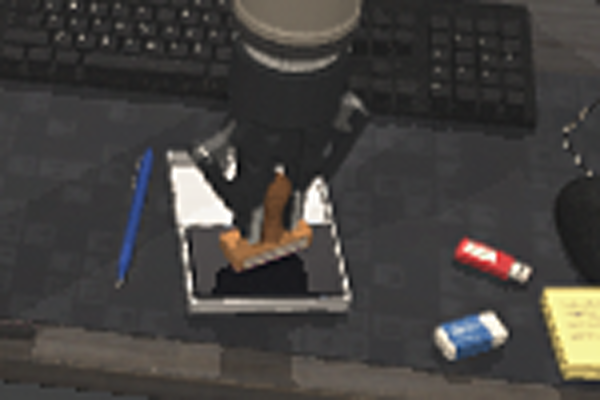

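The stamp is held upright over the middle of the dark cushion, with its foot at (225–312, 225–270). I'll press it down in small steps.

Call:
{"name": "carry_out", "arguments": {"deltas": [{"translation": [0,0,5],"angular": [0,0,0],"hand": 10},{"translation": [0,0,1.2],"angular": [0,0,0],"hand": 10},{"translation": [0,0,0],"angular": [0,0,0],"hand": 10},{"translation": [0,0,0],"angular": [0,0,0],"hand": 10}]}}

```text
time_s: 8.35
ee_pos: [0.4211, -0.311, 0.039]
ee_rot: [3.018, 0.869, 0.001]
wrist_force: [0.2, 0.3, 3.0]
gripper_width: 0.0221
finger_force: 78.5
```

Call:
{"name": "carry_out", "arguments": {"deltas": [{"translation": [0,0,0.5],"angular": [0,0,0],"hand": 10},{"translation": [0,0,0],"angular": [0,0,0],"hand": 10},{"translation": [0,0,0],"angular": [0,0,0],"hand": 10},{"translation": [0,0,0],"angular": [0,0,0],"hand": 10}]}}

```text
time_s: 8.85
ee_pos: [0.4211, -0.311, 0.0384]
ee_rot: [3.018, 0.869, 0.001]
wrist_force: [1.2, 0.7, 5.1]
gripper_width: 0.0225
finger_force: 78.6
```

Call:
{"name": "carry_out", "arguments": {"deltas": [{"translation": [0,0,-10],"angular": [0,0,0],"hand": 10},{"translation": [0,0,-40],"angular": [0,0,0],"hand": 10},{"translation": [0,0,-40],"angular": [0,0,0],"hand": 10},{"translation": [0,0,0],"angular": [0,0,10],"hand": 10},{"translation": [0,0,0],"angular": [0,0,10],"hand": 10},{"translation": [0,0,0],"angular": [0,0,10],"hand": 10},{"translation": [0,0,0],"angular": [0,0,10],"hand": 10},{"translation": [0,0,0],"angular": [0,0,6.2],"hand": 10},{"translation": [0,0,0],"angular": [0,0,0],"hand": 10},{"translation": [0,0,0],"angular": [0,0,0],"hand": 10}]}}

```text
time_s: 10.1
ee_pos: [0.4206, -0.3106, 0.128]
ee_rot: [-3.118, 0.381, 0.001]
wrist_force: [0.0, 0.3, -0.4]
gripper_width: 0.0227
finger_force: 78.4
```

```bash
python3 -c "
from h import *
c,s_=np.cos(np.radians(-14)),np.sin(np.radians(-14))
ex=np.array([c,s_]);ey=np.array([-s_,c]);corner=.5084*ex+.462*ey
p=corner-.0285*ex-.046*ey;print('corner',corner,'pre',p)
to(*p,.13,-104)
# stamp orientation in picture
T=bot.grab_frame('side');m=cv2.inRange(cv2.cvtColor(T,cv2.COLOR_RGB2HSV),(5,90,50),(20,255,255));m[:,:360]=0;m[:, 450:]=0;m[:170]=0;m[262:]=0
ys,xs=np.nonzero(m);print(xs.min(),xs.max(),ys.min(),ys.max())
cv2.imwrite('pics/a4.png',cv2.resize(T[150:260,340:470,::-1],None,fx=5,fy=5,interpolation=2))"
```

```text
corner [0.6051 0.3253] pre [0.5663 0.2875]
t10.10 pos [ 0.4206 -0.3106  0.128 ] yaw -103.93 zaxis [-0.0004  0.0004 -1.    ] F [ 0.0333  0.3036 -0.4471] w 0.0227 ff 78.4 q6 1.03
tool mm [  -2.6 -615.6   -1.8] turn z 0.1
387 411 199 225
```

View pics/a4.png

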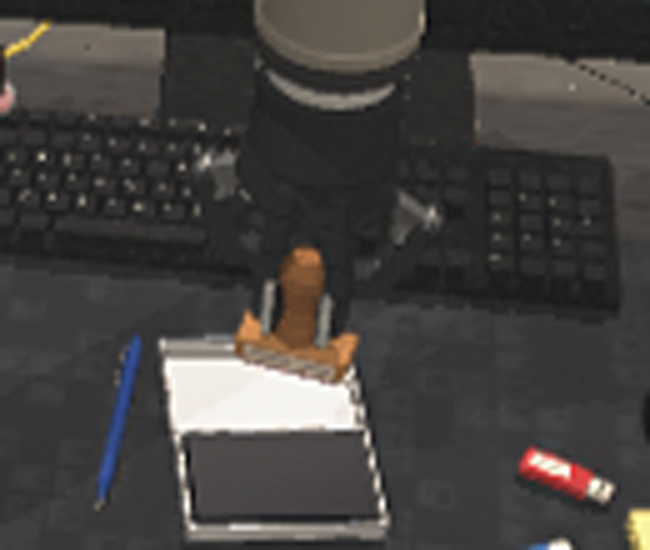

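The stamp is held upright and turned, and the lower front edge of its foot runs from (240,358) to (340,380). I'll move to the jig and check its yaw there.

Call:
{"name": "carry_out", "arguments": {"deltas": [{"translation": [0,-30,0],"angular": [0,0,0],"hand": 10},{"translation": [0,-55,0],"angular": [0,0,0],"hand": 10},{"translation": [0,-55,0],"angular": [0,0,0],"hand": 10},{"translation": [0,-55,0],"angular": [0,0,0],"hand": 10},{"translation": [0,-55,0],"angular": [0,0,0],"hand": 10},{"translation": [0,-55,0],"angular": [0,0,0],"hand": 10},{"translation": [0,-55,0],"angular": [0,0,0],"hand": 10},{"translation": [0,-55,0],"angular": [0,0,0],"hand": 10},{"translation": [0,-55,0],"angular": [0,0,0],"hand": 10},{"translation": [0,-55,0],"angular": [0,0,0],"hand": 10},{"translation": [-1,-50,0],"angular": [0,0,0],"hand": 10},{"translation": [-1,-41,0],"angular": [0,0,0],"hand": 10}]}}

```text
time_s: 11.65
ee_pos: [0.5684, 0.2893, 0.1279]
ee_rot: [3.118, -0.381, -0.0]
wrist_force: [-0.0, -0.9, -1.3]
gripper_width: 0.0229
finger_force: 78.4
```

Call:
{"name": "carry_out", "arguments": {"deltas": [{"translation": [0,0,0],"angular": [0,0,0],"hand": 10},{"translation": [0,0,30],"angular": [0,0,0],"hand": 10},{"translation": [0,0,0],"angular": [0,0,0],"hand": 10},{"translation": [0,0,0],"angular": [0,0,0],"hand": 10}]}}

```text
time_s: 12.15
ee_pos: [0.5688, 0.2866, 0.0989]
ee_rot: [-3.118, 0.385, -0.001]
wrist_force: [0.0, -0.9, -0.4]
gripper_width: 0.0226
finger_force: 78.5
```

```bash
python3 -c "
from h import *
a,b=ray('side',(387.6,221.2),.105),ray('side',(407.6,225.6),.105);d=b-a
print('stamp long dir deg',np.degrees(np.arctan2(d[1],d[0])),np.hypot(*d[:2]))
to(.5663,.2875,.06,-104)
s=bot.grab_frame('side')
cv2.imwrite('pics/side5.png',s[:,:,::-1])
cv2.imwrite('pics/a5.png',cv2.resize(s[130:225,165:275,::-1],None,fx=6,fy=6,interpolation=2))"
```

```text
stamp long dir deg -99.99141986750307 0.055034377606394826
t12.15 pos [0.5688 0.2866 0.0989] yaw -104.09 zaxis [ 0.0005  0.0001 -1.    ] F [ 0.0485 -0.8597 -0.4465] w 0.0226 ff 78.5 q6 2.16
tool mm [-2.7 -0.2 38.9] turn z -0.1
```

View pics/a5.png

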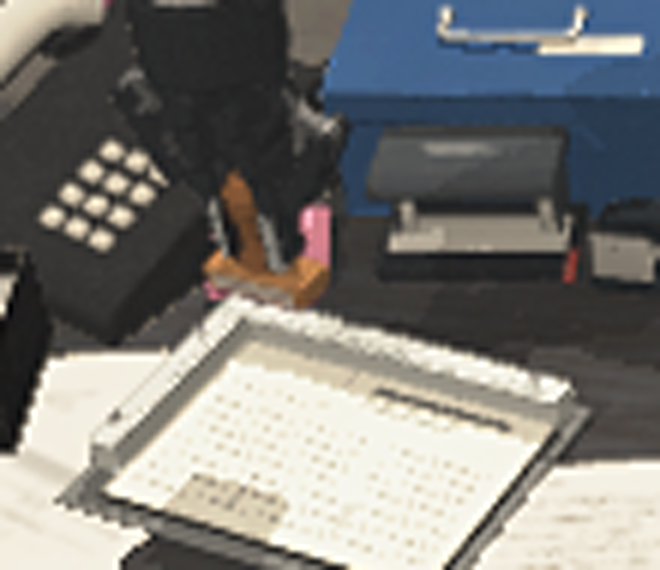

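The stamp hangs over the form near the corner, its foot at (205–328, 255–305) and roughly parallel to the long arm. I'll fine-tune the yaw with the measured contact torque, and first lower the stamp to 5 mm above the form, off both arms.

Call:
{"name": "carry_out", "arguments": {"deltas": [{"translation": [-2.7,0,25],"angular": [0,0,0],"hand": 10},{"translation": [0,0,25],"angular": [0,0,0],"hand": 10},{"translation": [0,0,10],"angular": [0,0,0],"hand": 10},{"translation": [0,0,0],"angular": [0,0,0],"hand": 10},{"translation": [0,0,0],"angular": [0,0,0],"hand": 10},{"translation": [0,0,0],"angular": [0,0,0],"hand": 10}]}}

```text
time_s: 12.95
ee_pos: [0.5665, 0.2881, 0.0392]
ee_rot: [-3.117, 0.384, -0.003]
wrist_force: [-0.3, -1.5, -1.5]
gripper_width: 0.0222
finger_force: 78.5
```

```bash
python3 -c "
from h import *
to(.5663,.2875,.039,-104)
print(bot.read_state()['ft_torque'])
s=bot.grab_frame('side');t=bot.grab_frame('top')
f=lambda im,x,y:cv2.resize(im[y:y+66,x:x+66,::-1],None,fx=6,fy=6,interpolation=2)
cv2.imwrite('pics/a6.png',np.hstack([f(s,175,155),f(t,195,155)]))"
```

```text
t12.95 pos [0.5665 0.2881 0.0392] yaw -104.06 zaxis [ 0.0018  0.0007 -1.    ] F [-0.3098 -1.4537 -1.5073] w 0.0222 ff 78.5 q6 2.17
tool mm [-0.   0.7  0.2] turn z -0.1
[-0.0085 -0.0617 -0.0555]
```

View pics/a6.png

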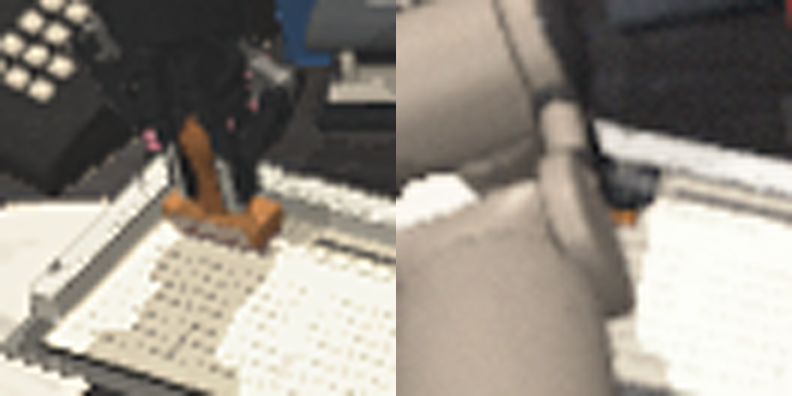

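The stamp hangs over the inside corner, clear of both arms, with its lower foot edge from about (165,215) to (262,250) in the side crop. I'll fit that edge to get its yaw.

```bash
python3 -c "
from h import *
s=np.mean([bot.grab_frame('side') for _ in range(4)],0)
np.save('s.npy',s)
q=lambda X,Y:(175+X/6-.4,155+Y/6-.4)
hsv=cv2.cvtColor(s.astype(np.uint8),cv2.COLOR_RGB2HSV);m=cv2.inRange(hsv,(3,100,50),(20,255,255));m[:,:190]=0;m[:,230:]=0;m[:165]=0;m[205:]=0
print('\n'.join(''.join('#' if v else '.' for v in r) for r in m[172:200,198:226]))
g=s[:,:,0]
print(s.mean(2)[180:202,198:228].astype(int))
for w in(1.5,2.5):
  (a,b),r=edge(g,q(168,220),q(262,252),1,w);a3,b3=ray('side',a,.016),ray('side',b,.016);d=b3-a3
  print(a,b,r,a3,b3,np.degrees(np.arctan2(d[1],d[0])),np.hypot(d[0],d[1]))
"
```

```text
............................
............................
............................
........##..................
.......####.................
.......#####................
.......#####................
.......#####................
.......######...............
........#####...............
.........###................
.........####...............
..........###...............
..........###...............
..........###...............
.....##...####..............
.....#########.....##.......
....##########....######....
....###########..#######....
........################....
............############....
................#######.....
..................####......
..................###.......
...................##.......
............................
............................
............................
[[ 78  53  53  81  81 131  60  45  74  75  75  73  56  43  42  39  38  43
   47  40  39  47  58  57  56  56  56  57  57  48]
 [ 72  55  95 190 158 101  83  28  52  74  72  69  64  66  47  38  35  39
   41  37  58  72  57  58  59  61  62  62  51  50]
 [ 71 101 191 242 159  80 104  26  39 
[... 2053 characters left out ...]
 209 246 243 242 242 243 243 230]
 [242 244 243 163 147 201 198 201 199 196 200 197 167 147 198 192 197 197
  196 200 199 198 216 244 242 242 242 242 243 243]
 [231 243 188 195 201 199 173 200 197 173 199 193 200 201 197 172 199 198
  173 200 192 207 245 242 242 242 242 242 242 243]
 [243 243 164 190 197 193 200 196 198 201 196 148 201 197 197 201 195 200
  202 196 148 218 242 242 242 241 243 242 242 242]]
[202.1482 192.7494] [217.9709 197.5707] 0.10904771801497241 [0.5614 0.3185 0.016 ] [0.5455 0.2589 0.016 ] -104.97794220843105 0.06168074180244856
[202.1199 192.9616] [218.0215 197.4657] 0.1679628131736013 [0.5604 0.3182 0.016 ] [0.546  0.2589 0.016 ] -103.62928838358694 0.06099552136789953
```

Call:
{"name": "carry_out", "arguments": {"deltas": [{"translation": [6,-7,0],"angular": [0,0,0],"hand": 10},{"translation": [5,-6,0],"angular": [0,0,0],"hand": 10},{"translation": [0,0,0],"angular": [0,0,0],"hand": 10},{"translation": [0,0,0],"angular": [0,0,0],"hand": 10},{"translation": [0,0,0],"angular": [0,0,0],"hand": 10}]}}

```text
time_s: 13.88
ee_pos: [0.5795, 0.2978, 0.0381]
ee_rot: [3.118, -0.384, -0.0]
wrist_force: [-0.4, -1.0, -0.8]
gripper_width: 0.0224
finger_force: 78.5
```

Call:
{"name": "carry_out", "arguments": {"deltas": [{"translation": [1,0,0],"angular": [0,0,0],"hand": 10},{"translation": [1,0,0],"angular": [0,0,0],"hand": 10},{"translation": [0,0,0],"angular": [0,0,0],"hand": 10}]}}

```text
time_s: 14.25
ee_pos: [0.5817, 0.2973, 0.0381]
ee_rot: [-3.118, 0.385, -0.0]
wrist_force: [0.4, -0.6, -0.4]
gripper_width: 0.0225
finger_force: 78.5
```

Call:
{"name": "carry_out", "arguments": {"deltas": [{"translation": [1,0,0],"angular": [0,0,0],"hand": 10},{"translation": [0,0,0],"angular": [0,0,0],"hand": 10},{"translation": [0,0,0],"angular": [0,0,0],"hand": 10}]}}

```text
time_s: 14.62
ee_pos: [0.5826, 0.2972, 0.0381]
ee_rot: [-3.118, 0.384, -0.0]
wrist_force: [0.6, -0.1, -0.3]
gripper_width: 0.0225
finger_force: 78.5
```

Call:
{"name": "carry_out", "arguments": {"deltas": [{"translation": [1,0,0],"angular": [0,0,0],"hand": 10},{"translation": [0,0,0],"angular": [0,0,0],"hand": 10},{"translation": [0,0,0],"angular": [0,0,0],"hand": 10}]}}

```text
time_s: 15.0
ee_pos: [0.5835, 0.2969, 0.0381]
ee_rot: [-3.118, 0.384, 0.0]
wrist_force: [-0.3, 0.0, -1.5]
gripper_width: 0.0223
finger_force: 78.5
```

Call:
{"name": "carry_out", "arguments": {"deltas": [{"translation": [0.7,0,0],"angular": [0,0,0],"hand": 10},{"translation": [0,0,0],"angular": [0,0,0],"hand": 10},{"translation": [0,0,0],"angular": [0,0,0],"hand": 10}]}}

```text
time_s: 15.38
ee_pos: [0.5842, 0.2967, 0.0381]
ee_rot: [-3.118, 0.384, -0.0]
wrist_force: [-0.1, 0.5, -0.4]
gripper_width: 0.022
finger_force: 78.5
```

Call:
{"name": "carry_out", "arguments": {"deltas": [{"translation": [0.7,0,0],"angular": [0,0,0],"hand": 10},{"translation": [0,0,0],"angular": [0,0,0],"hand": 10}]}}

```text
time_s: 15.62
ee_pos: [0.5846, 0.2966, 0.0381]
ee_rot: [3.118, -0.384, -0.001]
wrist_force: [-0.5, -0.0, 0.4]
gripper_width: 0.0221
finger_force: 78.5
```

Call:
{"name": "carry_out", "arguments": {"deltas": [{"translation": [0.7,0,0],"angular": [0,0,0],"hand": 10},{"translation": [0,0,0],"angular": [0,0,0],"hand": 10}]}}

```text
time_s: 15.88
ee_pos: [0.585, 0.2965, 0.0381]
ee_rot: [3.118, -0.384, -0.002]
wrist_force: [-3.8, 0.3, 2.3]
gripper_width: 0.0222
finger_force: 78.5
```

```bash
python3 -c "
from h import *
to(.5845,.2985,.0381,-104)
print(bot.read_state()['ft_torque'])"
```

```text
t15.88 pos [0.585  0.2965 0.0381] yaw -104.05 zaxis [-0.0012 -0.     -1.    ] F [-3.7582  0.3162  2.2991] w 0.0222 ff 78.5 q6 2.17
tool mm [-1.  -1.8  0. ] turn z -0.0
[0.1515 0.7335 0.0629]
```

Call:
{"name": "carry_out", "arguments": {"deltas": [{"translation": [0,-1,0],"angular": [0,0,0],"hand": 10},{"translation": [0,-0.5,0],"angular": [0,0,0],"hand": 10},{"translation": [0,0,0],"angular": [0,0,0],"hand": 10}]}}

```text
time_s: 16.25
ee_pos: [0.5853, 0.2975, 0.0377]
ee_rot: [3.117, -0.384, -0.002]
wrist_force: [-5.7, -1.8, 0.8]
gripper_width: 0.0224
finger_force: 78.7
```

```bash
python3 -c "
from h import *
to(.5845,.2985,.0381,-104)
print(bot.read_state()['ft_torque'])"
```

```text
t16.25 pos [0.5853 0.2975 0.0377] yaw -104.05 zaxis [-0.0017 -0.0008 -1.    ] F [-5.6913 -1.811   0.8476] w 0.0224 ff 78.7 q6 2.17
tool mm [-1.  -0.7 -0.4] turn z -0.1
[-0.1645  0.8948  0.1258]
```

Call:
{"name": "carry_out", "arguments": {"deltas": [{"translation": [-0.2,-0.7,0],"angular": [0,0,-0.6],"hand": 10},{"translation": [0,0,0],"angular": [0,0,0],"hand": 10}]}}

```text
time_s: 16.5
ee_pos: [0.5854, 0.2983, 0.0376]
ee_rot: [3.119, -0.368, -0.002]
wrist_force: [-6.0, -1.6, -1.6]
gripper_width: 0.0225
finger_force: 78.8
```

Call:
{"name": "carry_out", "arguments": {"deltas": [{"translation": [0,-0.7,0],"angular": [0,0,0],"hand": 10},{"translation": [0,0,0],"angular": [0,0,0],"hand": 10}]}}

```text
time_s: 16.75
ee_pos: [0.5857, 0.299, 0.0377]
ee_rot: [3.119, -0.369, -0.002]
wrist_force: [-4.4, -1.7, -0.7]
gripper_width: 0.0225
finger_force: 78.8
```

```bash
python3 -c "
from h import *
to(.5845,.2985,.0381,-104)
print(bot.read_state()['ft_torque'])"
```

```text
t16.75 pos [0.5857 0.299  0.0377] yaw -103.48 zaxis [-0.0012 -0.0004 -1.    ] F [-4.4167 -1.6824 -0.6678] w 0.0225 ff 78.8 q6 2.16
tool mm [-1.   0.8 -0.4] turn z 0.5
[-0.2667  0.8319 -0.1024]
```

Call:
{"name": "carry_out", "arguments": {"deltas": [{"translation": [0,-0.7,0],"angular": [0,0,0.2],"hand": 10},{"translation": [0,0,0],"angular": [0,0,0],"hand": 10}]}}

```text
time_s: 17.0
ee_pos: [0.5858, 0.2996, 0.0377]
ee_rot: [3.119, -0.374, -0.002]
wrist_force: [-5.0, -1.4, -0.9]
gripper_width: 0.0227
finger_force: 78.8
```

Call:
{"name": "carry_out", "arguments": {"deltas": [{"translation": [0,-0.7,0],"angular": [0,0,0],"hand": 10},{"translation": [0,0,0],"angular": [0,0,0],"hand": 10}]}}

```text
time_s: 17.25
ee_pos: [0.5858, 0.2997, 0.0377]
ee_rot: [3.117, -0.374, -0.003]
wrist_force: [-5.5, -4.1, 0.0]
gripper_width: 0.0224
finger_force: 79.0
```

Call:
{"name": "carry_out", "arguments": {"deltas": [{"translation": [0,-0.5,0],"angular": [0,0,0],"hand": 10},{"translation": [0,0,0],"angular": [0,0,0],"hand": 10}]}}

```text
time_s: 17.5
ee_pos: [0.5859, 0.2997, 0.0377]
ee_rot: [3.117, -0.374, -0.003]
wrist_force: [-5.3, -5.3, 1.4]
gripper_width: 0.0227
finger_force: 79.1
```

Call:
{"name": "carry_out", "arguments": {"deltas": [{"translation": [0.4,0,0],"angular": [0,0,0],"hand": 10},{"translation": [0,0,0],"angular": [0,0,0],"hand": 10},{"translation": [0,0,0],"angular": [0,0,0],"hand": 10}]}}

```text
time_s: 17.88
ee_pos: [0.5859, 0.2997, 0.0377]
ee_rot: [3.117, -0.374, -0.004]
wrist_force: [-6.8, -6.3, 1.6]
gripper_width: 0.0224
finger_force: 79.2
```

```bash
python3 -c "
from h import *
to(.5845,.2985,.0331,-104)
print(bot.read_state()['ft_torque'])
s=np.mean([bot.grab_frame('side') for _ in range(4)],0)
hsv=cv2.cvtColor(s.astype(np.uint8),cv2.COLOR_RGB2HSV);m=cv2.inRange(hsv,(3,100,50),(20,255,255));m[:,:190]=0;m[:,240:]=0;m[:155]=0;m[205:]=0
print('\n'.join(''.join('#' if v else '.' for v in r) for r in m[160:200,190:226]))
cv2.imwrite('pics/a7.png',cv2.resize(s[140:220,165:265,::-1],None,fx=7,fy=7,interpolation=2))"
```

```text
t17.88 pos [0.5859 0.2997 0.0377] yaw -103.68 zaxis [-0.0029 -0.0023 -1.    ] F [-6.7931 -6.2708  1.5783] w 0.0224 ff 79.2 q6 2.17
tool mm [-1.1  1.5  4.6] turn z 0.3
[-0.8921  1.2405 -0.003 ]
....................................
....................................
....................................
....................................
....................................
....................................
....................................
....................................
....................................
....................................
...............#....................
...............##...................
..............####..................
..............####..................
..............#####.................
..............#####.................
..............#####.................
...............####.................
...............####.................
................###.................
................####................
.................###................
.................###................
.............#...###................
............##.######.....#.........
...........##########....#####......
...........###########..######......
...........#...################.....
...................############.....
.......................#######......
.........................####.......
.........................###........
..........................#.........
....................................
....................................
....................................
....................................
....................................
....................................
....................................[ WARN:0@3.496] global loadsave.cpp:1063 imwrite_ Unsupported depth image for selected encoder is fallbacked to CV_8U.
```

View pics/a7.png

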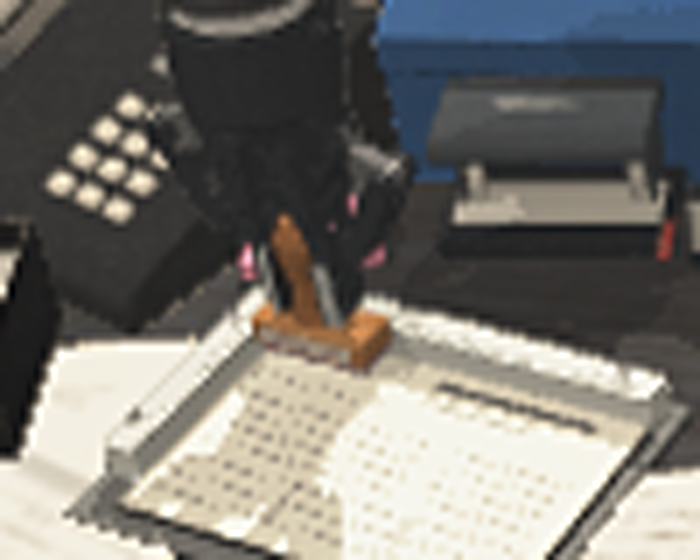

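The stamp sits in the inside corner, touching both arms and clear of the form, with its foot at (255–390, 305–370). Now I'll press it down.

Call:
{"name": "carry_out", "arguments": {"deltas": [{"translation": [0,0,1],"angular": [0,0,0],"hand": 10},{"translation": [0,0,1],"angular": [0,0,0],"hand": 10},{"translation": [0,0,0],"angular": [0,0,0],"hand": 10}]}}

```text
time_s: 18.45
ee_pos: [0.586, 0.2997, 0.0373]
ee_rot: [3.117, -0.374, -0.003]
wrist_force: [-10.7, -7.7, 11.2]
gripper_width: 0.0224
finger_force: 80.1
```

Call:
{"name": "carry_out", "arguments": {"deltas": [{"translation": [0,0,0.8],"angular": [0,0,0],"hand": 10},{"translation": [0,0,0],"angular": [0,0,0],"hand": 10}]}}

```text
time_s: 18.7
ee_pos: [0.586, 0.2997, 0.0368]
ee_rot: [3.117, -0.374, -0.003]
wrist_force: [-11.1, -7.8, 12.5]
gripper_width: 0.0222
finger_force: 80.2
```

Call:
{"name": "carry_out", "arguments": {"deltas": [{"translation": [0,0,0.8],"angular": [0,0,0],"hand": 10},{"translation": [0,0,0],"angular": [0,0,0],"hand": 10}]}}

```text
time_s: 18.95
ee_pos: [0.586, 0.2997, 0.036]
ee_rot: [3.117, -0.373, -0.003]
wrist_force: [-11.1, -7.6, 12.5]
gripper_width: 0.0227
finger_force: 80.3
```

Call:
{"name": "carry_out", "arguments": {"deltas": [{"translation": [-0.4,0.5,0.6],"angular": [0,0,0],"hand": 10},{"translation": [0,0,0],"angular": [0,0,0],"hand": 10}]}}

```text
time_s: 19.2
ee_pos: [0.5859, 0.2997, 0.0352]
ee_rot: [3.118, -0.374, -0.001]
wrist_force: [-10.3, -5.8, 10.4]
gripper_width: 0.0224
finger_force: 80.0
```

Call:
{"name": "carry_out", "arguments": {"deltas": [{"translation": [0,0,0.7],"angular": [0,0,0],"hand": 10},{"translation": [0,0,0],"angular": [0,0,0],"hand": 10}]}}

```text
time_s: 19.45
ee_pos: [0.5859, 0.2996, 0.0345]
ee_rot: [3.118, -0.374, -0.001]
wrist_force: [-9.2, -6.0, 10.7]
gripper_width: 0.0224
finger_force: 80.0
```

Call:
{"name": "carry_out", "arguments": {"deltas": [{"translation": [0,0,0.7],"angular": [0,0,0],"hand": 10},{"translation": [0,0,0],"angular": [0,0,0],"hand": 10}]}}

```text
time_s: 19.7
ee_pos: [0.5859, 0.2997, 0.0339]
ee_rot: [3.118, -0.374, -0.001]
wrist_force: [-9.8, -7.2, 12.3]
gripper_width: 0.0223
finger_force: 80.1
```

Call:
{"name": "carry_out", "arguments": {"deltas": [{"translation": [0,0,0.7],"angular": [0,0,0],"hand": 10},{"translation": [0,0,0],"angular": [0,0,0],"hand": 10}]}}

```text
time_s: 19.95
ee_pos: [0.5859, 0.2996, 0.0336]
ee_rot: [3.118, -0.374, -0.001]
wrist_force: [-11.7, -8.1, 13.8]
gripper_width: 0.0224
finger_force: 80.2
```

Call:
{"name": "carry_out", "arguments": {"deltas": [{"translation": [0,0,0.7],"angular": [0,0,0],"hand": 10},{"translation": [0,0,0],"angular": [0,0,0],"hand": 10}]}}

```text
time_s: 20.2
ee_pos: [0.5859, 0.2996, 0.0332]
ee_rot: [3.118, -0.374, -0.001]
wrist_force: [-11.7, -7.9, 15.5]
gripper_width: 0.0224
finger_force: 80.3
```

Call:
{"name": "carry_out", "arguments": {"deltas": [{"translation": [0,0,0.5],"angular": [0,0,0],"hand": 10},{"translation": [0,0,0],"angular": [0,0,0],"hand": 10}]}}

```text
time_s: 20.45
ee_pos: [0.5859, 0.2996, 0.0331]
ee_rot: [3.118, -0.374, -0.001]
wrist_force: [-13.3, -8.3, 17.3]
gripper_width: 0.0225
finger_force: 80.4
```

Call:
{"name": "carry_out", "arguments": {"deltas": [{"translation": [0,0,0],"angular": [0,0,0],"hand": 10},{"translation": [0,0,0],"angular": [0,0,0],"hand": 10},{"translation": [0,0,0],"angular": [0,0,0],"hand": 10},{"translation": [0,0,0],"angular": [0,0,0],"hand": 10}]}}

```text
time_s: 20.95
ee_pos: [0.5859, 0.2996, 0.0331]
ee_rot: [3.118, -0.374, -0.001]
wrist_force: [-12.2, -7.6, 18.3]
gripper_width: 0.0221
finger_force: 80.4
```

```bash
python3 -c "
from h import *
to(.5859,.2996,.0331,-104)
print(bot.read_state()['ft_torque'])"
```

```text
t20.95 pos [0.5859 0.2996 0.0331] yaw -103.67 zaxis [-0.0007 -0.0014 -1.    ] F [-12.1934  -7.6212  18.2624] w 0.0221 ff 80.4 q6 2.17
tool mm [ 0. -0. -0.] turn z 0.3
[-1.2245  2.1112 -0.0681]
```

```bash
python3 -c "
from plant import bot
print(bot.close_job())"
```

```text
the job is handed in; nothing more can be done
None
```

The stamp was inked, brought into the inside corner against both arms, then pressed straight down, and I handed the job in at about 21 s with it still held there; at hand-in I estimated roughly 10 N on each arm and 4–6 N on the form from the wrist force, and no verdict came back.

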